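# Hook out the sample tote, mist its bottles and repack it

### The job

Use the tote hook to drag the tote by its front lip out from under the low shelf until it is completely clear of it; do not pull it out with the bare hand. Stand every bottle from the tote upright on the drip tray, then press the spray canister's cap fully down and let it spring back up. Afterwards put the bottles back upright in the tote, and leave the hook standing on its mat again, the tote out on the bench, and all other glassware and equipment where it is.

Things in the scene. Friction and masses are not known exactly. Their poses are not given: they have to be found in the camera images.
- shelf: Low shelf, fixed, moved and turned between starts: clear glass board 280 deep x 360 wide x 18 mm, underside 180 mm up, on four 20 mm posts (170 mm either side of the middle), no floor; stock on top of its rear half up to 390 mm. Origin: bench level below the middle of its open front edge; x points inward, deeper under the shelf (out is -x), y along the front edge.
- tote: Open grey tote, outside 190 x 190 x 65 mm high, 5 mm walls and floor, 280 to 490 g, slides on the bench; holds 2 or 3 bottles. Starts with its front wall 40 to 90 mm inside the shelf's front edge. Origin: centre of underside; -x is its front, facing out of the shelf. Clear of the shelf when this origin is 100 mm or more in front of the shelf's front edge.
- tote_lip (a point): Middle of the top of the tote's front wall, 65 mm above its underside, axes as the tote's. The wall is 5 mm thick (tote x -95 to -90 mm), with a lip turned outward to x = -106 mm. Inside, some 35 mm behind the wall is free before the first bottles.
- hook: Tote hook, loose, 220 g, stands by itself: black grip block 84 (x) x 36 (y) x 55 mm high to pinch across its 36 mm width; a flat steel shank (14 wide, underside 45, top 53 mm above the foot) runs along +x to a broad down-pointing blade, 60 wide (y), 5 thick, 53 mm high, mid-plane 180 mm from the origin, lower edge level with the block's foot. Origin: centre of the block's underside.
- blade_tip (a point): Middle of the lower edge of the hook's blade (180 mm along the hook's +x from its origin).
- hook_mat: Thin flat blue mat (under 1 mm), fixed, moved between starts, where the hook stands. It reaches from x = -70 to +250 mm and y = -65 to +65 mm about its origin (bench level), which is where the centre of the hook's block belongs, with the hook pointing along the mat's +x. Block centre and blade must both be over the mat.
- tray: Low steel drip tray, fixed, moved and turned between starts: outside 200 (x) x 220 (y) mm, rim 12 mm high, 5 mm thick. A white spray canister 60 mm across (on a 12 mm high foot, 100 x 90 mm) is clamped 145 mm along +x from the tray's centre, its nozzle facing the tray. Origin: centre of the underside.
- tray_floor (a point): Centre of the tray's inner floor, 5 mm above the bench; axes as the tray's.
- cap (a joint): Nozzle cap on the canister, how far it is pressed down: 0 m up, 0.008 m fully down; a spring pushes it back (about 2 N to start, 8 N fully down). A press counts from 0.006 m.
- cap_top (a point): Centre of the flat top of the canister's cap (36 mm across), 197 mm above the bench when up; moves with the cap.
- bottle1: Amber glass bottle with red screw cap, 108 mm high in all, 70 to 170 g: body 48 mm across up to 56 mm, tapering to a 28 mm neck at 70 mm; cap 34 mm across from 80 to 108 mm height. Starts upright in the tote, or is absent. Origin: centre of its underside, z axis up the bottle.
- bottle2: Amber glass bottle with red screw cap, 108 mm high in all, 70 to 170 g: body 48 mm across up to 56 mm, tapering to a 28 mm neck at 70 mm; cap 34 mm across from 80 to 108 mm height. Starts upright in the tote, or is absent. Origin: centre of its underside, z axis up the bottle.
- bottle3: Amber glass bottle with red screw cap, 108 mm high in all, 70 to 170 g: body 48 mm across up to 56 mm, tapering to a 28 mm neck at 70 mm; cap 34 mm across from 80 to 108 mm height. Starts upright in the tote, or is absent. Origin: centre of its underside, z axis up the bottle.
- bottle4: Amber glass bottle with red screw cap, 108 mm high in all, 70 to 170 g: body 48 mm across up to 56 mm, tapering to a 28 mm neck at 70 mm; cap 34 mm across from 80 to 108 mm height. Starts upright in the tote, or is absent. Origin: centre of its underside, z axis up the bottle.
- flask1: Glass conical flask, 76 mm across, 122 mm high; stays where it is. Origin: underside centre.
- flask2: Glass conical flask, 76 mm across, 122 mm high; stays where it is. Origin: underside centre.
- flask3: Glass conical flask, 76 mm across, 122 mm high; stays where it is. Origin: underside centre.
- wash_bottle: White wash bottle, 72 mm across, 170 mm high; stays where it is. Origin: underside centre.
- tip_box: Grey pipette tip box with blue lid, 85 x 120 x 90 mm; stays where it is. Origin: underside centre.
- pipette_gun: Grey pistol-shaped pipette controller lying on the bench, about 160 mm long; stays where it is.

How it is judged:
By the outcome, as a careful person would: the job done as asked, in the order asked, and still so for the second after the job is handed in, with the robot touching nothing.
Of bottle1, bottle2, bottle3, bottle4 only 2 to 3 are there at a start; the rules pass over those that are not, and their reading is None.
At some moment in a run one of tote, hook may be knocked a few centimetres aside while the robot is not near it.
It also fails if it takes over 210 s, if anything falls off the work surface, if the arm or the gripper's body presses on something with over 40 N, if the wrist force passes 120 N, or if a joint passes its speed limit or range.

### The arm

A 6-joint arm with a two-finger parallel gripper is mounted at the origin on the work surface. World frame = base frame: x ahead of the robot, y to its left, z up, the work surface at z = 0. Lengths are in mm, angles in rad, forces in N, time in s.
With the tool pointing down it reaches from about 400 to 925 mm from the base axis. Payload 3.4 kg.
Tool frame: the origin (TCP) lies midway between the tips of the shut fingers; the grasp point (between the pads) lies 19 mm behind it; z points along the fingers, y is the line along which they close (so a half turn about z gives the same grasp; the last joint's range is limited). The gripper opens to 85 mm and grips with 20 to 120 N. Pads are 22 mm wide; open, the fingers measure 114 mm over their backs; the gripper's body (76 mm by 85 mm) begins 54 mm behind the grasp point. The pads swing forward as they close: fully open they stand 13 mm farther back than shut.
Start: joints at [1.113, 0.307, 1.506, -0, 1.328, -0.073], TCP at [215.863, 532.949, 231.305] pointing down, gripper open.
Joint ranges: [-3.12, 3.12], [-1.05, 2.28], [0.14, 2.33], [-1.42, 4.57], [0.1, 2.73], [-2.68, 2.68]. Speed limits (rad/s): [2.57, 2.57, 3.14, 3.14, 3.14, 3.14].

### API

Orientations are given as a unit quaternion [x, y, z, w].
In Python, from plant import r gives the robot as it stands. The module is installed in compiled form; this text tells all that it offers. Calls block until the motion is done:
- r.move_pose(position, orientation): joint-space move of the TCP to a pose.
- r.servo_line(position, feed=150, frame=None, stop_force=None): straight line of the TCP; frame=None keeps the orientation; feed is the mean speed in mm/s. With stop_force (N) it stops when the force on the tool has changed by that much, and returns True; else False.
- r.move_j(angles): joint-space move.
- r.open() and r.grab(grasp_force=None): open the fingers fully, or close them until they stop; grasp_force is the grip in N (None keeps the last).
- r.dwell(seconds).
- r.ik(position, orientation): joint angles nearest the present ones, or None.
- r.get_image(name): name is "scene" or "top" or "wrist"; returns the picture (420x560x3 uint8, red, green, blue); there is no depth.
- r.camera_params(name): a dict with "vfov" (degrees; the focal length in pixels is half the picture's height over the tangent of half this angle, whatever the lens; pixels are square), "cx", "cy" (the principal point, pixels), "eye" and "orientation" of the camera in the world. Camera axes: x right, y down, z forward; pixel columns grow to the right and rows downward; lengths in mm; the calibration is good to about 2 mm. A picture is of the moment at which its call begins: read the wrist's pose just before it. camera_params takes no time and is no camera call; for the wrist camera it gives the pose at the moment of the call.
A pose or a line that the arm cannot do raises r.IKError and nothing moves.
- r.sign_off(): hands the job in; it is judged then, once.
Readings, each from a call of its own:
- r.get_t(): time.
- r.get_joint_positions(): joint angles.
- r.get_dq(): joint speeds.
- r.get_joint_efforts(): joint torques, N m.
- r.get_eef_pos(): TCP position.
- r.get_tool_rot(): TCP orientation.
- r.get_ft_force(): force on the tool from outside, world axes, zero at the start.
- r.get_ft_torque(): the same for the moment, N m.
- r.get_gripper_width(): finger opening in mm.
- r.get_grasp_force(): force on a finger pad.
Only numpy, scipy, OpenCV 4.12 (cv2) and the standard library are available. Lean on these libraries where they do the work, as an engineer would, in place of code of your own. Each camera call takes 0.05 s, during which the arm holds its last target. There are 200 camera calls.

## Working session

There is one attempt and no reset: what is moved stays moved. The work goes in short steps, each a Python script; the robot and the scene stay as the last script left them, time stands still between calls to the robot, and variables do not carry over. Pictures are saved under pics/ and viewed, at most 14 in all, crops included, and the job is handed in when it is done.

```bash
mkdir -p pics; ls; python3 - <<'E'
from plant import r
import cv2
for n in("scene","top"):
    im=r.get_image(n); cv2.imwrite(f"pics/{n}0.png",cv2.resize(im[:,:,::-1],(800,600),interpolation=cv2.INTER_CUBIC)); print(n,r.camera_params(n))
print(r.camera_params("wrist"),r.get_tool_rot(),r.get_t())
E
```

```text
pics
scene {'vfov': 46.76600890380673, 'cx': 278.0882520857716, 'cy': 211.82812294020704, 'eye': array([1228.9034765 , -576.59284234, 1257.95326025]), 'orientation': array([ 0.85380809,  0.39780124, -0.1454774 , -0.30265863])}
top {'vfov': 44.32695583863092, 'cx': 292.0584100433632, 'cy': 212.24941308395893, 'eye': array([ 182.24385902,   20.80715997, 1721.98153584]), 'orientation': array([-0.68733933,  0.71787246, -0.07912514,  0.07722035])}
{'vfov': 66.85287957952686, 'cx': 277.9521311690883, 'cy': 207.99961136856157, 'eye': array([140.10680878, 562.83933291, 373.1673552 ]), 'orientation': array([0.81827827, 0.55221302, 0.08789916, 0.13324859])} [ 1.91207842e-01  9.81549134e-01 -8.98248498e-04 -2.28489363e-04] 0.1
```

View pics/scene0.png

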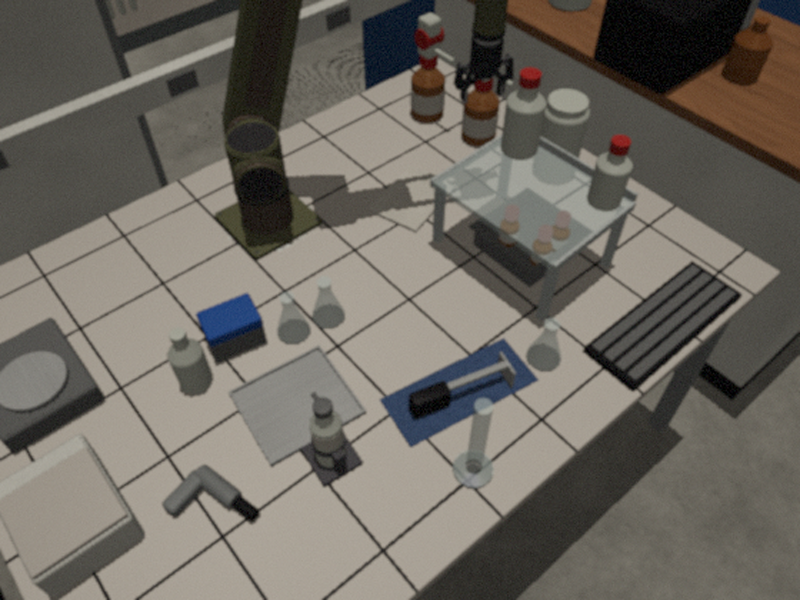

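View pics/top0.png

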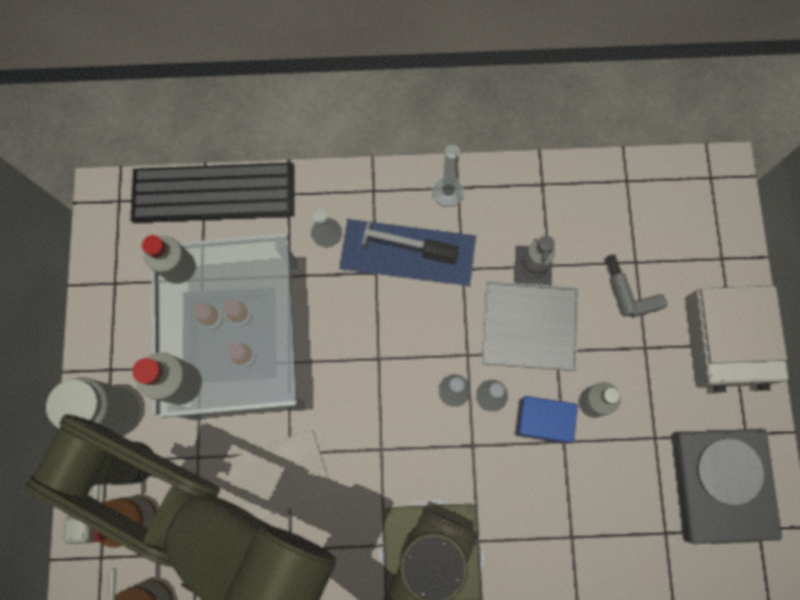

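```bash
cat > h.py <<'E'
from plant import r
import numpy as np, cv2
from scipy.spatial.transform import Rotation as R
def ray(p,u,v,z,s=1.0):
    "pixel (u,v) in a picture enlarged s times -> world point at height z"
    u=(u+.5)/s-.5; v=(v+.5)/s-.5
    f=210/np.tan(np.radians(p['vfov']/2))
    d=R.from_quat(p['orientation']).apply([(u-p['cx'])/f,(v-p['cy'])/f,1])
    e=np.array(p['eye']); return e+d*(z-e[2])/d[2]
def proj(p,P):
    f=210/np.tan(np.radians(p['vfov']/2))
    c=R.from_quat(p['orientation']).inv().apply(np.atleast_2d(P)-p['eye'])
    return c[:,:2]/c[:,2:]*f+[p['cx'],p['cy']]
def down(yaw):
    "tool pointing down, closing line (tool y) at angle yaw in the world"
    y=np.array([np.cos(yaw),np.sin(yaw),0]); z=np.array([0,0,-1.])
    return R.from_matrix(np.c_[np.cross(y,z),y,z]).as_quat()
def quats(yaw):
    return [down(yaw),down(yaw+np.pi)]
def best(pos,yaw):
    "of the two equal grasps the one with the last joint nearest mid-range"
    c=[(abs(j[5]),q) for q in quats(yaw) for j in [r.ik(pos,q)] if j is not None]
    return min(c,key=lambda t:t[0])[1]
E
python3 - <<'E'
from h import *
np.set_printoptions(precision=1,suppress=True)
t=r.camera_params("top"); s=r.camera_params("scene"); k=800/560
def P(c,n,u,v,z): print(n,ray(c,u,v,z,k)[:2])
for n,u,v,z in [("shelf FR far",288,237,189),("shelf F near",297,404,189),("mat a",346,220,0),("mat b",476,236,0),("mat c",470,285,0),("mat d",340,268,0),
 ("block1",458,246,55),("block mid",441,250,55),("blade",365,237,53),("tray a",487,283,12),("tray b",578,288,12),("tray c",575,370,12),("tray d",483,363,12),
 ("cap",546,243,197),("b",206,312,113),("b",235,309,113),("b",239,351,113),("tote fr",275,288,65),("tote fr",276,380,65),("tote bk",184,290,65),("tote bk",184,380,65),
 ("flaskA",326,232,0),("flaskB",454,392,0),("flaskC",491,398,0)]: P(t,n,u,v,z)
print("scene")
for n,u,v,z in [("shelf F 1",432,186,189),("shelf F 2",545,258,189),("mat",382,402,0),("mat",413,440,0),("mat",537,379,0),("mat",500,343,0),("blockmid",430,394,55),("blade",508,363,53),("cap",322,407,197),("b",512,213,113),("b",543,236,113),("b",563,220,113),("tray",230,400,12),("tray",317,350,12),("tray",364,410,12),("tray",277,460,12)]: P(s,n,u,v,z)
print(R.from_quat(r.get_tool_rot()).as_matrix())
w=r.camera_params("wrist");T=R.from_quat(r.get_tool_rot());print(T.inv().apply(w['eye']-r.get_eef_pos()),(T.inv()*R.from_quat(w['orientation'])).as_matrix())
E
```

```text
shelf FR far [687.9 284.4]
shelf F near [325.  267.5]
mat a [787.8 174.1]
mat b [ 732.6 -142.8]
mat c [ 609.9 -120.9]
mat d [666.1 191.4]
block1 [692.3 -93.6]
block mid [684.2 -53. ]
blade [724.8 125.3]
tray a [ 610.1 -160.8]
tray b [ 588.2 -377.3]
tray c [ 392.2 -352.4]
tray d [ 418.  -139.2]
cap [ 647.2 -274.3]
b [545.5 481.5]
b [549.6 416.8]
b [454.1 406.9]
tote fr [606.4 336.5]
tote fr [392.4 334.4]
tote bk [610.8 547.2]
tote bk [401.5 541.7]
flaskA [759.  223.8]
flaskB [354.6 -68.4]
flaskC [ 336.9 -153.7]
scene
shelf F 1 [338.2 260.7]
shelf F 2 [660.3 290.8]
mat [ 619.3 -122.1]
mat [ 728.4 -130.1]
mat [789.4 168. ]
mat [671.  175.3]
blockmid [694. -56.]
blade [741.7 119.7]
cap [ 654.6 -280.4]
b [469.9 401.2]
b [569.8 400.4]
b [564.2 475.4]
tray [ 417.  -365.7]
tray [ 430.3 -152.3]
tray [ 616.  -166.8]
tray [ 594.5 -366.5]
[[-0.9  0.4 -0. ]
 [ 0.4  0.9 -0. ]
 [ 0.  -0.  -1. ]]
[  81.4   -0.4 -142.7] [[ 0.  -0.9 -0.3]
 [ 1.   0.  -0. ]
 [ 0.  -0.3  0.9]]
```

```bash
python3 - <<'E'
from h import *
np.set_printoptions(precision=2,suppress=True)
for yaw in (-.17,-.17+np.pi):
  for p in ([685,-53,300],[685,-53,20],[500,165,120],[500,165,60],[500,-118,60]): print(yaw,p,r.ik(p,down(yaw)))
q=down(-.17+np.pi) if r.ik([685,-53,300],down(-.17+np.pi)) is not None else down(-.17)
r.move_pose([640,60,330],q)
w=r.camera_params("wrist");im=r.get_image("wrist");print(w,r.get_t())
cv2.imwrite("pics/w1.png",cv2.resize(im[:,:,::-1],(800,600),interpolation=cv2.INTER_CUBIC))
import pickle;pickle.dump(w,open("w1.pkl","wb"))
E
```

```text
-0.17 [685, -53, 300] [-0.14  0.43  1.14 -0.    1.57  0.03]
-0.17 [685, -53, 20] [-0.14  0.65  1.48 -0.    1.01  0.03]
-0.17 [500, 165, 120] [ 0.24  0.35  1.76 -0.    1.03  0.41]
-0.17 [500, 165, 60] [ 0.24  0.43  1.82 -0.    0.89  0.41]
-0.17 [500, -118, 60] [-0.31  0.42  1.85 -0.    0.87 -0.14]
2.971592653589793 [685, -53, 300] None
2.971592653589793 [685, -53, 20] None
2.971592653589793 [500, 165, 120] None
2.971592653589793 [500, 165, 60] None
2.971592653589793 [500, -118, 60] None
{'vfov': 66.85287957952686, 'cx': 277.9521311690883, 'cy': 207.99961136856157, 'eye': array([652.93, 140.87, 472.57]), 'orientation': array([ 0.98, -0.08, -0.01,  0.16])} 2.4417
```

View pics/w1.png

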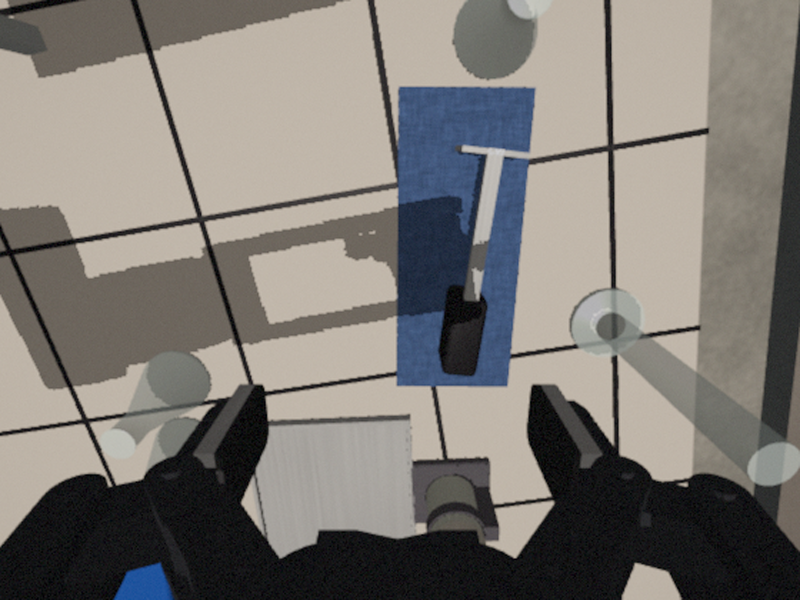

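```bash
python3 - <<'E'
from h import *
import pickle
np.set_printoptions(precision=1,suppress=True)
w=pickle.load(open("w1.pkl","rb"));k=800/560
P=lambda u,v,z:ray(w,u,v,z,k)[:2]
a,b=P(495,154,53),P(473,296,53); d=a-b; print("shank",a,b,np.linalg.norm(d),np.degrees(np.arctan2(*d[::-1])))
l,m=P(460,149,53),P(529,156,53); print("blade",l,m,np.linalg.norm(l-m))
u=d/np.linalg.norm(d); print("origin from blade",(l+m)/2-180*u)
print("block back",P(443,373,55),P(477,375,55),"front",P(450,288,55),P(487,292,55))
print("mat",[P(*x,0) for x in [(399,87),(535,88),(507,386),(398,386)]])
print("tray",[P(*x,12) for x in [(411,415),(257,424)]],"foot",P(488,458,12))
E
```

```text
shank [736.1 119.7] [701.8  -8. ] 132.2324934890482 75.00577706615032
blade [706.2 129. ] [765.4 113.1] 61.33972636099496
origin from blade [689.2 -52.8]
block back [661.7 -84.9] [695.8 -93. ] front [680.7   4.5] [715.4  -5.5]
mat [array([662.8, 192.8]), array([790. , 170.4]), array([ 734.5, -143.9]), array([ 608.6, -122.7])]
tray [array([ 618.3, -156.3]), array([ 437.5, -138.2])] foot [ 700.8 -231.1]
```

```bash
python3 - <<'E'
from h import *
import pickle
np.set_printoptions(precision=2,suppress=True)
done=False
for t in (55,45,35):
  q=(R.from_euler('x',t,degrees=True)*R.from_quat(down(0))).as_quat()
  for p in ([500,80,450],[500,20,450],[550,0,420],[500,0,350]):
    j=r.ik(p,q); 
    if j is not None: done=True;break
  if done:break
print(t,p,j)
r.move_pose(p,q)
w=r.camera_params("wrist");im=r.get_image("wrist");print(w,r.get_t())
cv2.imwrite("pics/w2.png",cv2.resize(im[:,:,::-1],(800,600),interpolation=cv2.INTER_CUBIC))
pickle.dump(w,open("w2.pkl","wb"))
E
```

```text
55 [500, 80, 450] [-0.5   0.23  1.46  0.86  1.9  -0.4 ]
{'vfov': 66.85287957952686, 'cx': 277.9521311690883, 'cy': 207.99961136856157, 'eye': array([499.91,   9.74, 598.06]), 'orientation': array([ 0.95, -0.  , -0.  , -0.31])} 3.325
```

View pics/w2.png

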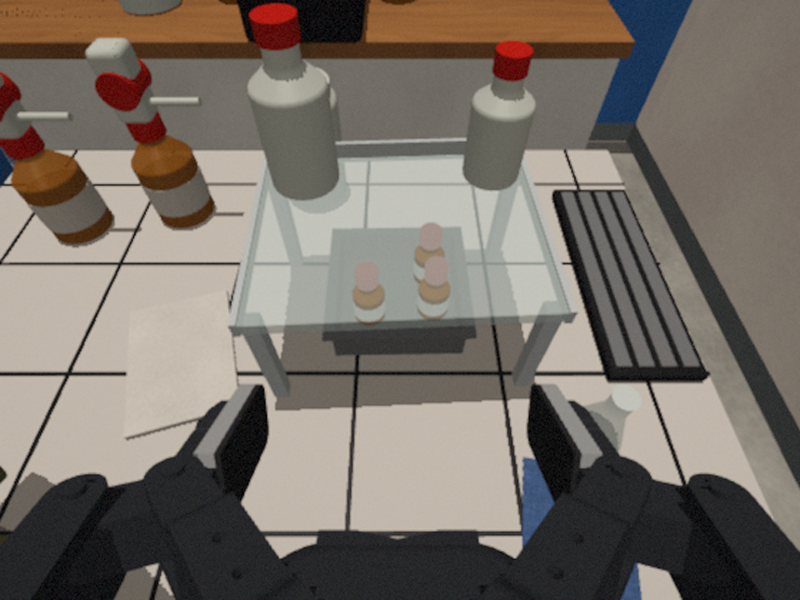

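```bash
python3 - <<'E'
from h import *
import pickle
np.set_printoptions(precision=1,suppress=True)
w=pickle.load(open("w2.pkl","rb"));k=800/560
P=lambda u,v,z:ray(w,u,v,z,k)[:2]
def seg(n,a,b): print(n,a,b,np.linalg.norm(a-b),np.degrees(np.arctan2(*(b-a)[::-1])),(a+b)/2)
seg("shelf",P(233,328,180),P(577,319,180))
seg("lip",P(324,336,65),P(475,334,65))
seg("lipbottom",P(334,353,0),P(466,352,0))
seg("backrim",P(332,230,65),P(464,229,65))
for c in [(367,266),(431,228),(437,262)]: print("cap",P(*c,113))
seg("posts",P(278,397,0),P(524,386,0))
E
```

```text
shelf [320.3 276.6] [697.5 288.1] 377.39029075252904 1.7450641481719997 [508.9 282.4]
lip [398.5 337. ] [605.9 340. ] 207.38459782021255 0.8509449467053046 [502.2 338.5]
lipbottom [404. 347.] [602.1 348.6] 198.077703676418 0.46173930207782565 [503.1 347.8]
backrim [392.2 539.7] [608.3 541.8] 216.12845078876444 0.5367198721979658 [500.2 540.7]
cap [456.8 421.8]
cap [549.4 496. ]
cap [554.9 429.1]
posts [331.  276.5] [680.  293.2] 349.35763683913507 2.734231460423239 [505.5 284.8]
```

```bash
python3 - <<'E'
from h import *
import pickle
np.set_printoptions(precision=1,suppress=True)
a=np.radians(75); u=np.array([np.cos(a),np.sin(a)]); g=np.array([689,-51])-22*u
q=down(a-np.pi/2)
r.move_pose([*g,150],q)
print(r.servo_line([*g,19],feed=120,stop_force=15))
r.grab(80); print("w",r.get_gripper_width(),r.get_grasp_force(),r.get_eef_pos())
r.servo_line([*g,200],feed=150); print("w",r.get_gripper_width(),r.get_ft_force())
q2=down(np.radians(1)); 
r.move_pose([501,0,200],q2)
w=r.camera_params("wrist");im=r.get_image("wrist");print(r.get_eef_pos(),r.get_t())
cv2.imwrite("pics/w3.png",cv2.resize(im[:,:,::-1],(800,600),interpolation=cv2.INTER_CUBIC))
pickle.dump(w,open("w3.pkl","wb"))
E
```

```text
False
w 35.084988958131525 80.47937393188477 [683.9 -72.4  19.7]
w 34.857733495131804 [-0.5  0.2 -2.6]
[502.8  -0.3 200.3] 8.675
```

View pics/w3.png

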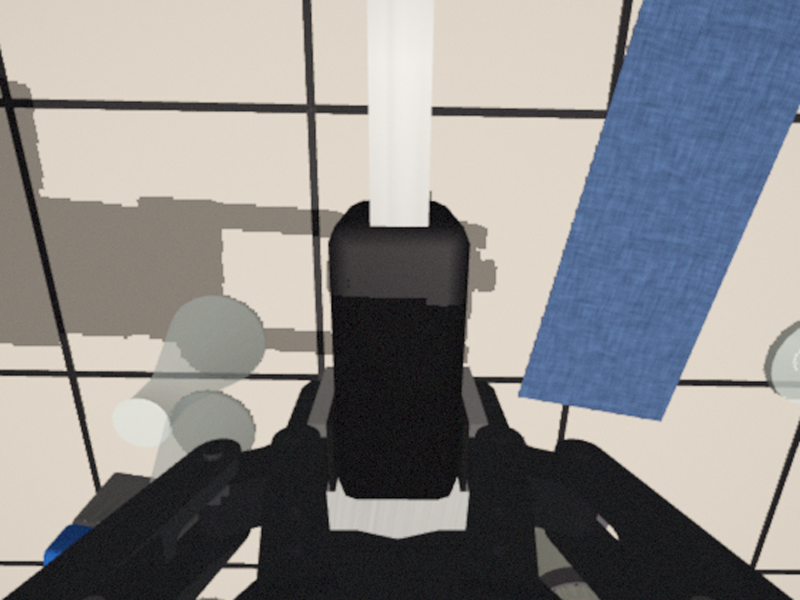

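```bash
python3 - <<'E'
from h import *
q2=down(np.radians(1)); 
r.move_pose([501,-20,200],q2)
r.servo_line([501,-20,99],feed=150)
r.servo_line([503,162,99],feed=100,stop_force=8)
print(r.get_eef_pos(),r.get_ft_force())
im=r.get_image("top"); c=im[130:300,90:316]
cv2.imwrite("pics/t3.png",cv2.resize(c[:,:,::-1],None,fx=3.5,fy=3.5,interpolation=cv2.INTER_CUBIC))
E
```

```text
[502.9854048  161.50194968  98.9683942 ] [-0.26815217  0.38902405 -2.06459109]
```

View pics/t3.png

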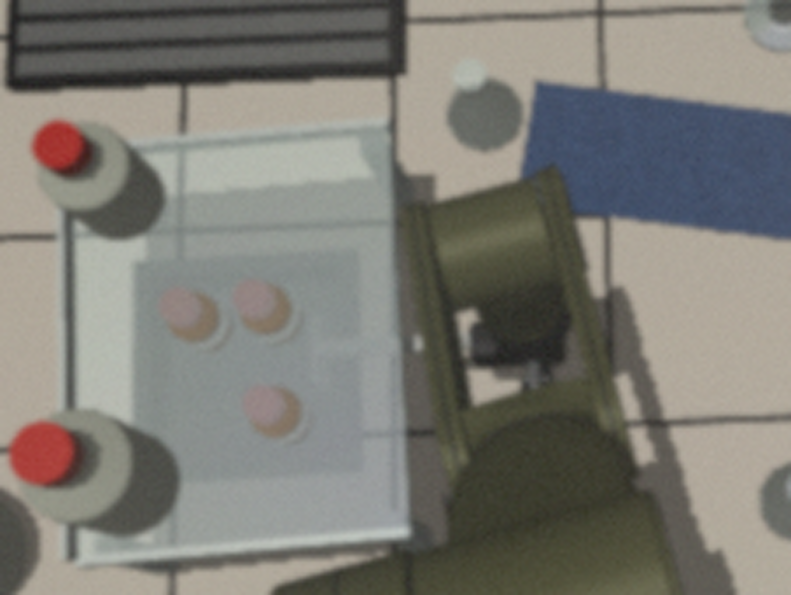

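```bash
python3 - <<'E'
from h import *
t=r.camera_params("top")
for u,v,z in [(316,363,133),(361,250,65),(363,467,65),(136,262,65),(272,405,113),(265,300,113)]: print(ray(t,90+u/3.5,130+v/3.5,z)[:2].round(1))
E
```

```text
[486.4 361.3]
[606.3 333.8]
[400.2 332.2]
[603.9 546.4]
[453.5 405.1]
[550.8 412.4]
```

```bash
python3 - <<'E'
from h import *
r.servo_line([502,166,99],feed=60)
print(r.servo_line([502,166,47],feed=60,stop_force=8),r.get_eef_pos(),r.get_ft_force())
print(r.servo_line([502,100,47],feed=60,stop_force=25),r.get_eef_pos(),r.get_ft_force())
print(r.servo_line([510,-134,47],feed=80,stop_force=25),r.get_eef_pos(),r.get_ft_force(),r.get_gripper_width())
im=r.get_image("top"); cv2.imwrite("pics/t4.png",cv2.resize(im[110:320,80:410,::-1],None,fx=2.4,fy=2.4,interpolation=cv2.INTER_CUBIC)); print(r.get_t())
E
```

```text
False [502.36879965 166.09420689  47.24126335] [-0.1443824  -0.64009182 -2.21035406]
False [502.01401249  99.57058209  47.01293378] [-0.48381504 -0.37799116 -1.79525108]
False [ 510.00119412 -133.89357162   47.03265959] [-0.12384847  3.6020418  -3.34070276] 35.60250618805775
17.4083
```

View pics/t4.png

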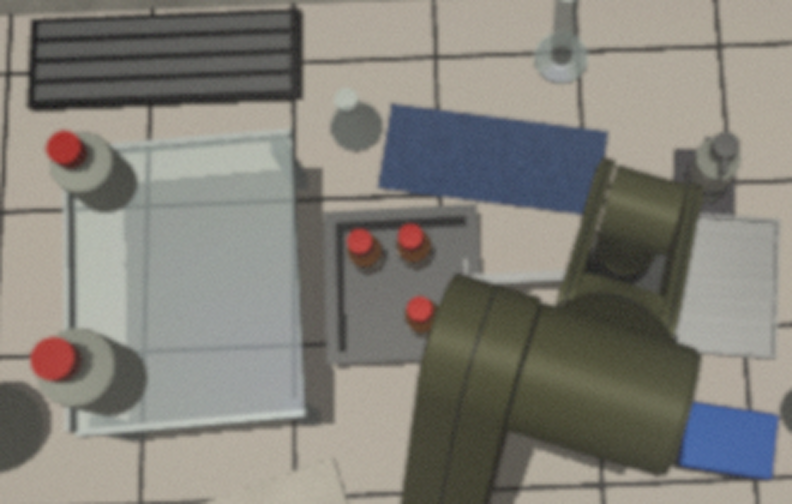

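```bash
python3 - <<'E'
from h import *
import pickle
q2=down(np.radians(1)); 
r.servo_line([510,-124,47],feed=40)
r.servo_line([510,-124,200],feed=120)
a=np.radians(80.25); u=np.array([np.cos(a),np.sin(a)]); g=np.array([683,-62])-22*u
q=down(a-np.pi/2)
r.move_pose([*g,200],q); r.dwell(.2)
r.servo_line([*g,40],feed=120)
print(r.servo_line([*g,19.5],feed=25,stop_force=6),r.get_eef_pos(),r.get_ft_force())
r.open(); r.dwell(.2)
r.servo_line([*g,150],feed=150)
# look at the tote
r.move_pose([510,110,340],down(0))
w=r.camera_params("wrist");im=r.get_image("wrist");pickle.dump(w,open("w5.pkl","wb"))
cv2.imwrite("pics/w5.png",cv2.resize(im[:,:,::-1],(800,600),interpolation=cv2.INTER_CUBIC)); print(w['eye'],r.get_t())
E
```

```text
True [678.83674019 -83.6297885   19.68525278] [-1.31980883 -0.36610113  6.36496367]
[510.26642014 190.41922554 481.48163704] 25.45
```

View pics/w5.png

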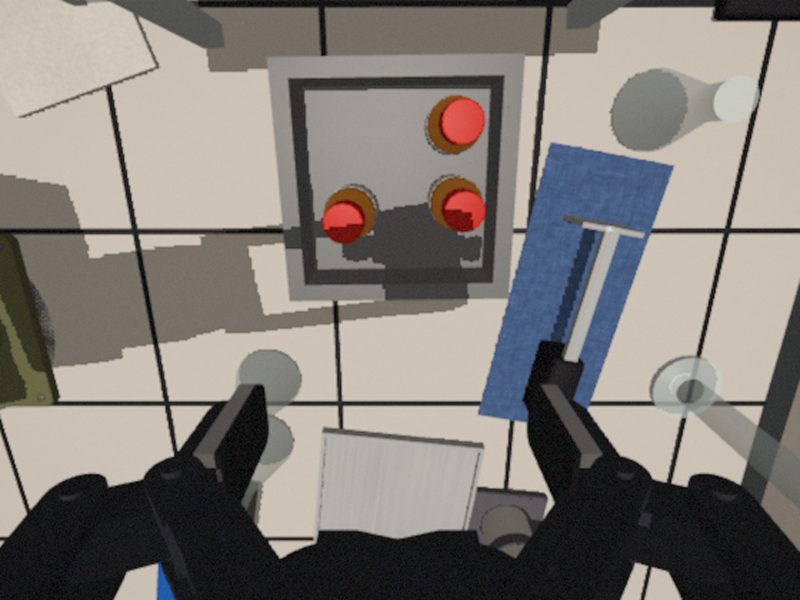

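```bash
python3 - <<'E'
from h import *
import pickle
np.set_printoptions(precision=1,suppress=True)
w=pickle.load(open("w5.pkl","rb"));k=800/560
P=lambda u,v,z:ray(w,u,v,z,k)[:2]
for n,u,v,z in [("b",463,121,113),("b",464,210,113),("b",344,222,113),("rim",270,57,65),("rim",523,53,65),("rim",510,297,65),("rim",290,300,65),("tray",323,429,12),("tray",483,445,12),("foot",546,493,12),("blade",604,227,53)]: print(n,P(u,v,z))
E
```

```text
b [559.1 207.8]
b [563.  141.1]
b [466.2 131.4]
rim [404.7 259.1]
rim [612.2 262. ]
rim [618.1  51.4]
rim [405.4  48.2]
tray [ 419.5 -134.4]
tray [ 613.9 -156.9]
foot [ 698.3 -229. ]
blade [704.4 117.2]
```

```bash
cat > mv.py <<'E'
from h import *
th=np.radians(-6.6); C=np.array([504,-255])
tray=lambda x,y:C+R.from_euler('z',th).as_matrix()[:2,:2]@[x,y]
TOTE=[(466.2,131.4),(559.1,207.8),(563,141.1)]
TRAY=[tray(-45,y) for y in (-65,0,65)]
def carry(a,ya,b,yb,H=235):
    r.move_pose([*a,H],down(ya)); r.servo_line([*a,130],feed=250)
    if r.servo_line([*a,82],feed=120,stop_force=8): print("touch on the way down",r.get_eef_pos()); r.servo_line([*a,H]); return False
    r.grab(30); w=r.get_gripper_width(); z=r.get_eef_pos()[2]
    r.servo_line([*a,H],feed=200); print("held",w,r.get_gripper_width())
    if r.get_gripper_width()<25: return False
    r.move_pose([*b,H],down(yb)); r.dwell(.15)
    r.servo_line([*b,z+15],feed=200); s=r.servo_line([*b,z-1],feed=30,stop_force=4)
    print("down",s,r.get_eef_pos().round(1),z.round(1)); r.open(); r.servo_line([*b,H],feed=250); return True
E
python3 - <<'E'
from mv import *
# far tray end first
for s,d in zip([0,2,1],TRAY):
    if not carry(TOTE[s],0,d,th): break
print(r.get_t())
r.move_pose([500,-90,340],down(th))
import pickle
w=r.camera_params("wrist");im=r.get_image("wrist");pickle.dump(w,open("w6.pkl","wb"))
cv2.imwrite("pics/w6.png",cv2.resize(im[:,:,::-1],(800,600),interpolation=cv2.INTER_CUBIC)); print(w['eye'])
E
```

```text
held 32.91513368093099 32.55537657825471
down True [ 451.4 -314.3   82.4] 82.5
held 33.93208807217278 33.95918894340601
down True [ 458.4 -249.6   82.2] 82.6
held 33.698681485063176 34.002002678270664
down True [ 465.8 -185.    82.2] 82.6
50.225
[508.39076997  -9.70878166 480.5238032 ]
```

View pics/w6.png

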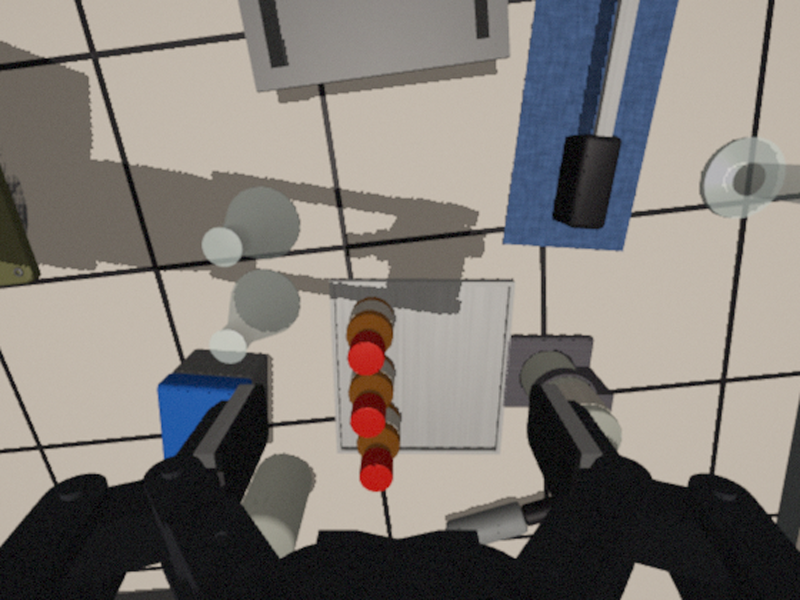

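```bash
python3 - <<'E'
from mv import *
import pickle
print(ray(pickle.load(open("w6.pkl","rb")),602,424,197,800/560), tray(145,0))
r.grab(20)
c=tray(145,0)
r.move_pose([*c,290],down(th)); r.dwell(.3)
r.servo_line([*c,206],feed=100)
im=r.get_image("scene"); cv2.imwrite("pics/s7.png",cv2.resize(im[210:350,160:320,::-1],None,fx=4,fy=4,interpolation=cv2.INTER_CUBIC))
print(r.get_eef_pos(),r.get_gripper_width(),r.get_ft_force())
E
```

```text
[ 632.67053297 -216.47714305  197.        ] [ 648.03905101 -271.66588682]
[ 648.669001   -271.98381404  207.05975596] 0.2521277950790249 [-0.83637393  0.42382888 -0.11936503]
```

View pics/s7.png

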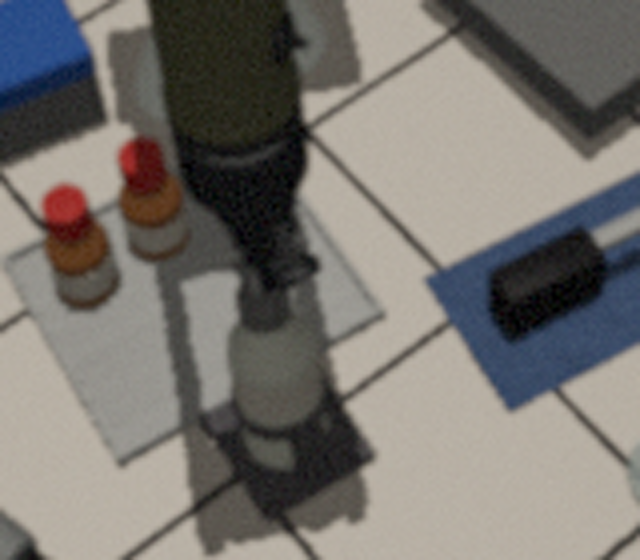

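```bash
python3 - <<'E'
from mv import *
c=tray(145,0)
s=False
for z in (200,197,195,193,191,189.5,188):
    s=r.servo_line([*c,z],feed=20,stop_force=18); r.dwell(.1); f=r.get_ft_force()[2]; print(z,r.get_eef_pos()[2].round(2),f.round(2))
    if s or f>14: break
r.dwell(.3); print(r.get_eef_pos()[2],r.get_ft_force()[2])
r.servo_line([*c,215],feed=40); r.servo_line([*c,290],feed=200)
r.open(); print(r.get_t())
E
```

```text
200 200.0 0.12
197 197.13 1.88
195 195.34 3.73
193 193.28 4.89
191 191.46 5.49
189.5 190.23 6.61
188 189.1 8.15
189.07901666167484 7.834073319423405
59.1
```

```bash
python3 - <<'E'
from mv import *
import pickle
r.move_pose([510,110,340],down(0)); r.dwell(.2)
w=r.camera_params("wrist");im=r.get_image("wrist");pickle.dump(w,open("w8.pkl","wb"))
cv2.imwrite("pics/w8.png",cv2.resize(im[:,:,::-1],(800,600),interpolation=cv2.INTER_CUBIC)); print(w['eye'])
E
```

```text
[510.42552602 190.11011589 482.28041872]
```

View pics/w8.png

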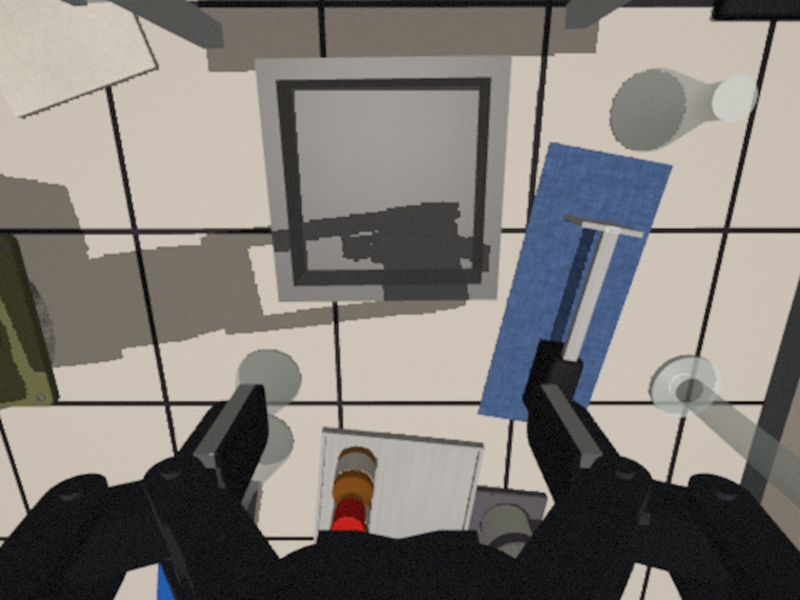

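```bash
python3 - <<'E'
from mv import *
# nearest tray bottle first
for s,d in zip([2,1,0],[1,2,0]):
    t=np.array(TOTE[d])-[10,0]
    if not carry(TRAY[s],th,t,0): break
    if s>0:
        pass
print(r.get_t())
r.move_pose([510,60,340],down(0)); r.dwell(.2)
im=r.get_image("wrist")
cv2.imwrite("pics/w9.png",cv2.resize(im[:,:,::-1],(800,600),interpolation=cv2.INTER_CUBIC))
E
```

```text
held 33.97030088730987 33.710227098239216
down True [548.1 207.8  82.2] 82.5
held 34.218716901103065 33.72972143028996
down True [552.1 141.1  82.1] 82.5
held 33.584200834184095 33.24994310040596
down True [455.7 131.4  82.4] 82.6
86.2917
```

View pics/w9.png

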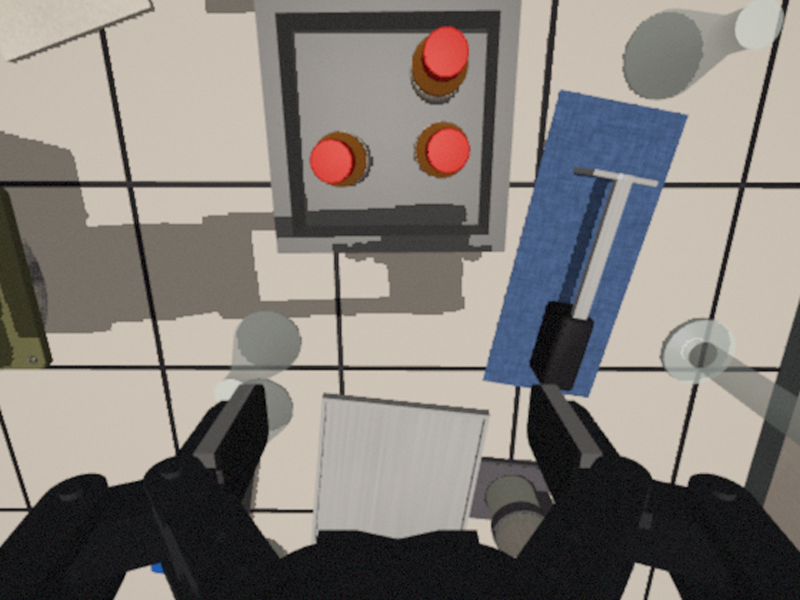

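The last picture shows the three bottles upright in the tote (caps at (445,52), (447,150) and (332,161)). The hook is upright on its mat, the tray is empty and the flasks are in place.

```bash
python3 - <<'E'
from h import *
r.dwell(.3); print(r.sign_off(),r.get_t())
E
```

```text
the job is handed in; nothing more can be done
the job is handed in; nothing more can be done
```

The job is done and handed in at about 87 s: I dragged the tote clear with the hook, stood all three bottles on the tray, pressed the cap about 8 mm and let it back up, then returned the bottles upright to the tote, with the hook standing on its mat.

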